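# Unhitch the sample turntable

### The job

The sample turntable is to be wheeled away, so get it ready: first take the toppled vial off the freely spinning turntable and lay it in the white tray without dropping it, and let go of it. Then pull the red latch grip sideways, towards the robot, against its spring, with the drawbar still down, and lift the blue drawbar off its ball by that grip until its coupler is at least 4 cm above where it lay; finish while still holding it raised there, and leave the other things where they stand.

Things in the scene. Friction and masses are not known exactly. Their poses are not given: they have to be found in the camera images.
- unit: Fixed turntable unit: grey base plate 176 x 176 mm on rollers, with a white turntable on it and a steel ball mount bolted to the bench beside it. Origin on the bench under the turntable's centre. Its y axis points from the ball to the turntable (the drawbar reaches from the turntable in -y, hinge line at y = -104 mm, ball centre at y = -229 mm, 50 mm high); the latch is pulled towards its -x (roughly towards the robot).
- disc (a joint): Turn of the white turntable in rad, free to spin with hardly any friction. The disc is 170 mm across, its top 40 mm above the bench, with a lip 3 mm higher at its edge (inner radius 81 mm).
- vial: Toppled white dropper vial with a blue cap, a round body 31 mm in diameter and 56 mm long overall, 40 g, lying on its side on the turntable and able to roll. Origin at the centre of its bottom; its z axis runs along the vial to the cap (horizontal while it lies).
- vial_mid (a point): Middle of the vial, on its axis, 26 mm from its bottom, where to grip it across its 31 mm diameter; while it lies, the axis is 15.5 mm above what it lies on.
- tray: Fixed open white tray, 140 mm along its x, 110 mm along its y, 28 mm high outside, walls 4 mm, floor 4 mm thick. Origin on the bench under its centre.
- drawbar (a joint): Lift angle of the blue drawbar about its hinge in rad: 0 lying on the ball, grows as the coupler end rises, up to 1.2. It weighs about 0.3 kg and falls back when let go. It cannot rise while the latch is shut.
- drawbar_hinge (a point): Point on the hinge line of the drawbar, 55 mm above the bench; the hinge line is parallel to the x axis of unit. The latch grip lies 125 mm from it in -y of the unit when the drawbar is down.
- coupler_top (a point): Centre of the top face of the blue coupler over the ball, 74 mm above the bench while the drawbar is down.
- latch (a joint): Pull of the spring latch in m: 0 shut (bolt under the ball), grows as the red grip is pulled towards -x of unit, stop at 0.018. From 0.011 on the drawbar is free to rise. The spring pulls back with about 3 N at 0 and 9 N at 0.018, and the bolt binds if the drawbar is lifted while it is shut.
- latch_grip (a point): Grip point of the red upright latch grip on top of the coupler, 106 mm above the bench with the drawbar down. Axes like those of unit (tilting with the drawbar). The grip is 14 mm thick along x (the pull direction) and 20 mm wide along y, upright from 80 to 125 mm above the bench, with a head 22 x 24 mm up to 131 mm; the latch's steel saddle below it has its top at 80 mm, and a spring barrel of top height 86 mm begins 22 mm to its +x side.
- jar: Bystander: white specimen jar with a screw lid, 53 mm in diameter, 62 mm high, loose; origin at the centre of its underside.
- dropper: Bystander: brown dropper bottle, 30 mm in diameter, 68 mm high, loose; origin at the centre of its underside.
- dish: Bystander: petri dish with pink content, 55 mm in diameter, 14 mm high, loose; origin at the centre of its underside.
Things that resemble listed ones, but are neither listed nor needed, are in the scene too. There is more than one size of the tray; the job needs the larger.

How it is judged:
By the outcome, as a careful person would: the job done as asked, in the order asked, and still so for the second after the job is handed in, while the arm keeps its last pose, push and grip.
It also fails if it takes over 51 s, if anything falls off the work surface, if the arm or the gripper's body presses on something with over 40 N, if the wrist force passes 120 N, or if a joint passes its speed limit or range.

### The arm

A 6-joint arm with a two-finger parallel gripper is mounted at the origin on the work surface; the furniture and walls round the work are solid. World frame = base frame: x ahead of the robot, y to its left, z up, the work surface at z = 0. Lengths are in m, angles in rad, forces in N, time in s.
With the tool pointing down it reaches from about 0.35 to 0.975 m from the base axis. Payload 7.1 kg.
Tool frame: the origin (TCP) lies at the centre of the arm's flange, where the gripper is bolted on; the fingertips stand 182 mm ahead of it and the grasp point (between the pads) lies 163 mm ahead of it; z points along the fingers, x is the direction in which the jaws open and shut, and the axes are right-handed (so a half turn about z gives the same grasp; the last joint's range is limited). The gripper opens to 88 mm and grips with 3 to 60 N. Pads are 20 mm wide; open, the fingers measure 115 mm over their backs; the gripper's body (75 mm by 178 mm) begins 61 mm behind the grasp point.
Start: joints at [1.314, 0.423, 1.63, -0, 1.089, -0.019], TCP at [0.147, 0.607, 0.405] pointing down, gripper open.
Joint ranges: [-3, 3], [-0.9, 2.11], [0.09, 2.58], [-1.31, 4.45], [0.11, 2.69], [-2.54, 2.54]. Speed limits (rad/s): [2.39, 2.39, 3.01, 3.14, 3.14, 3.14].

### API

Orientations are given as a unit quaternion [x, y, z, w].
In Python, from station import env gives the robot as it stands. The module is installed in compiled form; this text tells all that it offers.
- The arm moves only by the tool servo_tool, never from a script. Its argument "increments" is a list of rows, each an object with "travel": the shift along the tool's x, y, z in mm, a list of three; "angular": the turn, a rotation vector about the tool's x, y, z in rad, a list of three. A call has 1 to 12 rows; each row shifts and turns the commanded pose from where the row before left it, along the tool's axes as they then stand; what a row does not reach is not made up. A row lasts 1/10 s, in which the tool goes at most 50 mm and 8.59 degrees, less where a joint would pass 70% of its speed; a pose out of reach is approached as far as the arm can. A call is refused whole if a number of a shift passes 50 or a number of a turn 0.15, either way. A call with a gripper value outside its range is refused whole. "fingers" is the opening, from 0 (shut) to 1 (fully open), set as the call begins (left out, the last holds). The fingers move at their own pace and stop on an object; "force" is the grip in N (left out, the last holds). Time passes only in rows, so rows that do not move let the fingers close. It gives the time, the measured TCP pose, the force and the opening at its end, in the units of the state.
- env.get_obs(): the state, without advancing time (a new reading comes with each control period).
- env.read_camera(name): name is "side" or "top"; returns a dict with "color" (480x640x3 uint8, red, green, blue), "K" (3x3 intrinsics, pixels), "cam_to_world" (4x4, takes a point from camera to world coordinates). Camera axes: x right, y down, z forward; pixel columns grow to the right and rows downward; lengths in m; the calibration is good to about 2 mm. A picture is of the moment at which its call begins. There is no depth.
- env.hand_in(): hands the job in, once; it reports no verdict.
Trained networks look in a picture, given as the dict that the camera call returned (one of the last four; its "shot" number tells which), for a name from the list of things; names that differ only in an ending like _2 or _b are one class to them, and where a whole thing is asked for, a point or a joint stands for the part that bears it (a point fixed in the world has none). Each returns a list of dicts, best first, with "score" (0 to 1); they miss things now and then, are a little off and sometimes report something else, mostly with a low value. They report only what shows in the picture. A call takes as long as a camera call. They do not tell look-alikes from the thing itself.
- env.find_in(picture, thing): "box" ([centre column, centre row, width, height] in pixels, round what is visible of it).
- env.tip_of(picture, thing): "uv" ([column, row] in pixels: a listed point, or the origin of a listed thing).
The state is a dict: "time_s": time; "q": joint angles; "joint_vel": joint speeds; "tau": joint torques, N m; "position": TCP position; "ee_rot": TCP orientation; "ft_force": force on the tool from outside, world axes, zero at the start; "moment": the same for the moment, N m; "finger_gap": finger opening in m.
Only numpy, scipy, OpenCV 4.12 (cv2) and the standard library are available. Lean on these libraries where they do the work, as an engineer would, in place of code of your own. Each camera call takes 0.05 s, during which the arm holds its last target.

## Working session

There is one attempt and no reset: what is moved stays moved. The work goes in short steps, Python scripts to look and compute and a tool call to move; the robot and the scene stay as the last step left them, time stands still between calls to the robot, and variables do not carry over. Pictures are saved under pics/ and viewed, and the job is handed in when it is done.

Besides the shell and the picture viewer there is one more tool, called as name(argument=value, ...), one argument or row to a line, values as JSON. servo_tool: Moves the arm, as the interface text tells. Its arguments: {"type":"object","properties":{"increments":{"type":"array"},"fingers":{"type":"number"},"force":{"type":"number"}},"required":["increments"]}

```bash
mkdir -p pics; cat > h.py <<'E'
import numpy as np, cv2
from station import env
def shot(name,fn):
    p=env.read_camera(name); cv2.imwrite('pics/'+fn,p['color'][:,:,::-1]); return p
def at_z(p,uv,z):
    K=np.array(p['K']);T=np.array(p['cam_to_world'])
    d=T[:3,:3]@np.linalg.solve(K,[uv[0],uv[1],1.]);o=T[:3,3]
    return o+d*(z-o[2])/d[2]
def proj(p,X):
    T=np.linalg.inv(np.array(p['cam_to_world']));c=T[:3,:3]@np.array(X)+T[:3,3];u=np.array(p['K'])@c
    return u[:2]/u[2]
def tri(ps,uvs):
    A=np.zeros((3,3));b=np.zeros(3)
    for p,uv in zip(ps,uvs):
        K=np.array(p['K']);T=np.array(p['cam_to_world'])
        d=T[:3,:3]@np.linalg.solve(K,[uv[0],uv[1],1.]);d/=np.linalg.norm(d);M=np.eye(3)-np.outer(d,d)
        A+=M;b+=M@T[:3,3]
    return np.linalg.solve(A,b)
E
cat > a.py <<'E'
from h import *
np.set_printoptions(precision=4,suppress=True)
t=shot('top','t0.png');s=shot('side','s0.png')
print(t['cam_to_world'],s['cam_to_world'],t['K'])
for n,z in dict(unit=0,vial=.0555,vial_mid=.0555,tray=0,drawbar_hinge=.055,coupler_top=.074,latch_grip=.106,jar=0,dropper=0,dish=0).items():
    for p,k in ((t,'top'),(s,'side')):
        for r in env.tip_of(p,n)[:3]: print(n,k,round(r['score'],2),np.round(r['uv'],1),at_z(p,r['uv'],z))
print(env.get_obs())
E
python3 a.py
```

```text
[[ 0.0273 -0.973   0.229   0.2008]
 [-0.9996 -0.0278  0.0013 -0.0747]
 [ 0.0051 -0.229  -0.9734  1.5345]
 [ 0.      0.      0.      1.    ]] [[-0.7879  0.4678 -0.4004  0.9765]
 [ 0.6156  0.6144 -0.4936  0.46  ]
 [ 0.0151 -0.6354 -0.7721  0.9548]
 [ 0.      0.      0.      1.    ]] [[579.7861   0.     315.9426]
 [  0.     579.7861 239.1468]
 [  0.       0.       1.    ]]
unit top 0.62 [284.2 224.9] [0.5993 0.0151 0.    ]
unit side 0.59 [276.1 227.3] [ 0.5249 -0.2464  0.    ]
unit side 0.55 [318.7 323.1] [0.607  0.0216 0.    ]
vial top 0.74 [282.4 215. ] [0.6118 0.0177 0.0555]
vial side 0.8 [319.6 302.5] [0.5976 0.0108 0.0555]
vial_mid top 0.77 [283.7 207.7] [0.632  0.0151 0.0555]
vial_mid side 0.71 [311.1 313.1] [0.6263 0.0201 0.0555]
tray top 0.89 [409.7 342.5] [ 0.2916 -0.325   0.    ]
tray top 0.66 [429.6 274.2] [ 0.4739 -0.3802  0.    ]
tray side 0.7 [331.7 170. ] [ 0.2936 -0.3213  0.    ]
tray side 0.61 [260.6 187.7] [ 0.479  -0.3791  0.    ]
drawbar_hinge top 0.61 [320.  227.6] [ 0.5804 -0.0826  0.055 ]
drawbar_hinge side 0.84 [299.8 271.5] [ 0.5826 -0.0752  0.055 ]
coupler_top 
[... 482 characters left out ...]
 0.7331 -0.1702  0.    ]
dropper side 0.53 [215.6 292.7] [ 0.7364 -0.1725  0.    ]
dish top 0.81 [214.4 174.4] [0.7392 0.2155 0.    ]
dish top 0.41 [282.2 209.4] [0.6432 0.0224 0.    ]
dish side 0.6 [331.8 438. ] [0.7349 0.2218 0.    ]
{'time_s': 1.1, 'q': array([ 1.314 ,  0.4231,  1.6299,  0.    ,  1.0886, -0.0191]), 'joint_vel': array([ 0.0024,  0.0013, -0.0004,  0.0002,  0.0001, -0.001 ]), 'tau': array([ -0.0012, -54.4592, -27.4046,   0.0646,   0.017 ,  -0.    ]), 'position': array([0.1472, 0.6074, 0.4047]), 'ee_rot': array([ 0.786 ,  0.6183, -0.    ,  0.    ]), 'ft_force': array([ 0.3237,  0.7687, -0.138 ]), 'moment': array([-0.0093,  0.0222, -0.0431]), 'finger_gap': 0.08787764599809039}
```

View images.

View pics/t0.png

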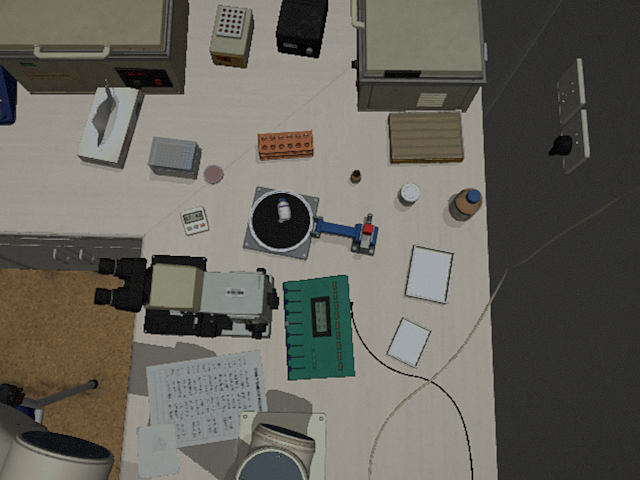

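View pics/s0.png

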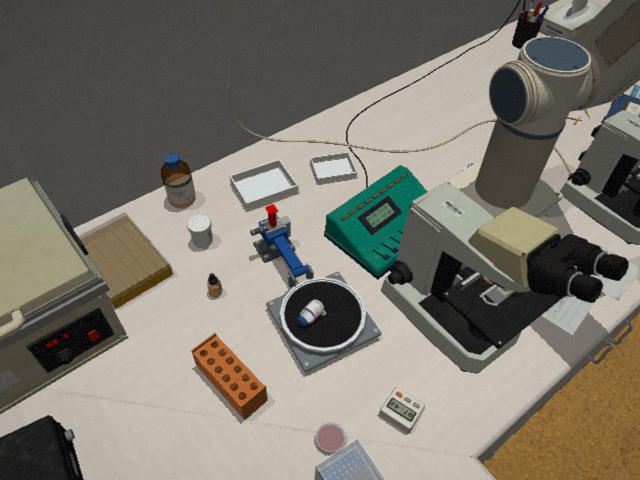

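```bash
python3 - <<'E'
import cv2
t=cv2.imread('pics/t0.png');s=cv2.imread('pics/s0.png')
cv2.imwrite('pics/t0z.png',cv2.resize(t[160:380,240:480],None,fx=3,fy=2.7,interpolation=2)[:600])
cv2.imwrite('pics/s0z.png',cv2.resize(s[130:400,190:420],None,fx=3.4,fy=2.2*1.0,interpolation=2)[:600])
E
```

```text
(no output)
```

View pics/t0z.png

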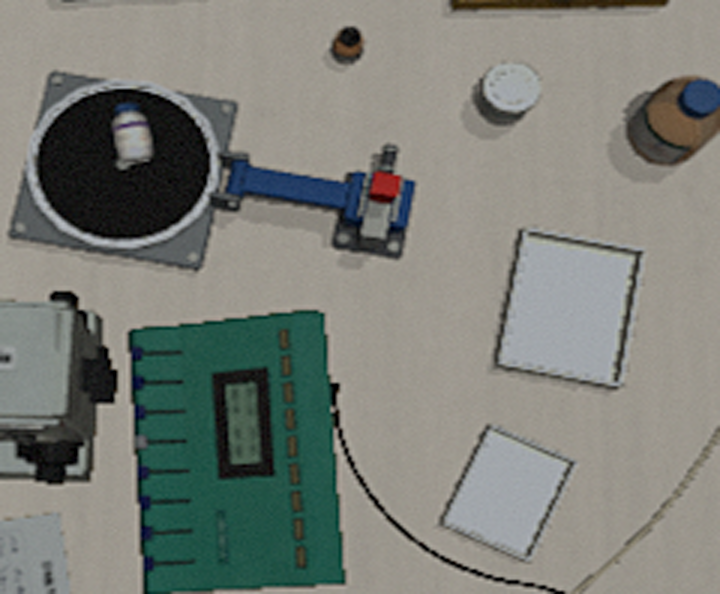

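View pics/s0z.png

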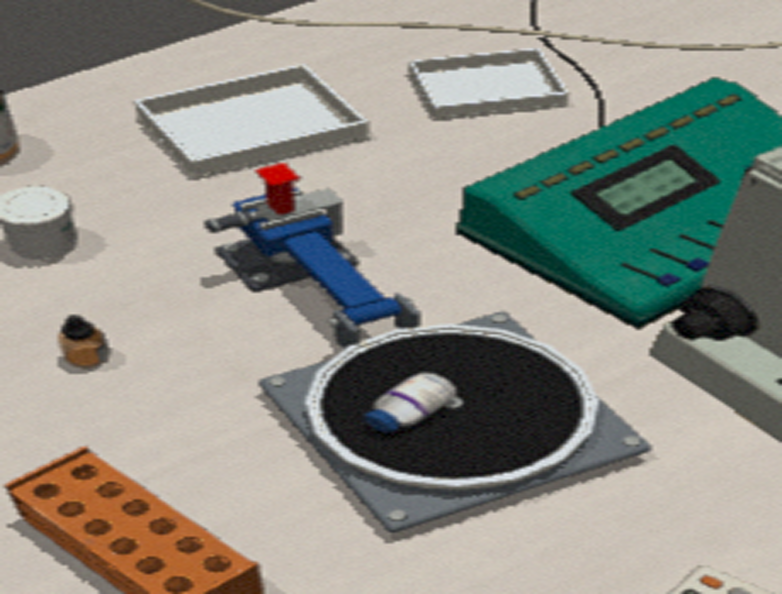

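```bash
cat > b.py <<'E'
from h import *
np.set_printoptions(precision=4,suppress=True)
import pickle
t=env.read_camera('top');s=env.read_camera('side')
pickle.dump((t,s),open('p.pkl','wb'))
for p,k,c in ((t,'top',(282,222)),(s,'side',(322,315))):
    im=p['color'].astype(int);g=im.max(2);
    dark=((g<60)).astype(np.uint8)
    n,l,st,ce=cv2.connectedComponentsWithStats(dark)
    # component containing near centre
    best=max(range(1,n),key=lambda i: st[i,4] if abs(ce[i]-c).max()<15 else 0)
    m=(l==best).astype(np.uint8)
    cn=max(cv2.findContours(m,0,1)[0],key=cv2.contourArea)
    pts=np.array([at_z(p,q[0],.040)[:2] for q in cn])
    (cx,cy),r=cv2.minEnclosingCircle(pts.astype(np.float32)*1000)
    from scipy.optimize import least_squares
    f=least_squares(lambda v:np.hypot(pts[:,0]-v[0],pts[:,1]-v[1])-v[2],[cx/1000,cy/1000,.08],loss='soft_l1',f_scale=.002)
    print(k,'disc',cx,cy,r,f.x)
    fill=np.zeros_like(m);cv2.drawContours(fill,[cn],-1,1,-1)
    v=cv2.erode(fill,np.ones((5,5)))&(g>70)
    n,l,st,ce=cv2.connectedComponentsWithStats(v.astype(np.uint8))
    i=1+np.argmax(st[1:,4]);ys,xs=np.where(l==i);print('blob',st[i])
    P=np.array([at_z(p,(x,y),.0555)[:2] for x,y in zip(xs,ys)])
    R=cv2.minAreaRect((P*1000).astype(np.float32));print('rect',R)
    red=((im[:,:,0]>130)&(im[:,:,1]<60)&(im[:,:,2]<60)).astype(np.uint8)
    n,l,st,ce=cv2.connectedComponentsWithStats(red)
    for i in range(1,n):
        if st[i,4]>15: print('red',st[i],ce[i],at_z(p,ce[i],.131))
# microscope heights
for a,b in (((205,280),(497,235)),((275,277),(473,190)),((271,315),(402,273))): print('mic',tri((t,s),(a,b)))
E
python3 b.py
```

```text
top disc 602.1389770507812 23.02129364013672 76.76947021484375 [0.6024 0.0228 0.0753]
blob [278 198  13  25 230]
rect ((626.583740234375, 14.875224113464355), (65.3156509399414, 32.16696548461914), 9.274080276489258)
red [364 224   9   8  60] [368.25 227.75] [ 0.5639 -0.2028  0.131 ]
side disc 601.4583129882812 25.19890022277832 76.35614776611328 [0.6016 0.0254 0.0752]
blob [298 299  28  26 421]
rect ((624.699951171875, 17.602867126464844), (60.42294692993164, 42.21657943725586), 0.9080600142478943)
red [266 205  11   9  68] [271.0441 209.0147] [ 0.5657 -0.1979  0.131 ]
mic [0.3876 0.1833 0.2838]
mic [0.3763 0.064  0.3066]
mic [ 0.3612  0.033  -0.0202]
```

servo_tool(
  increments=[
    {"travel":[0,0,-35],"angular":[0,0,-0.126]},
    {"travel":[0,0,-35],"angular":[0,0,-0.126]},
    {"travel":[0,0,-30],"angular":[0,0,-0.126]},
    {"travel":[-18.5,35.6,0]},
    {"travel":[-18.5,35.6,0]},
    {"travel":[-18.5,35.6,0]},
    {"travel":[-18.5,35.6,0]},
    {"travel":[-18.5,35.6,0]},
    {"travel":[-18.5,35.6,0]},
    {"travel":[-18.5,35.6,0]},
    {"travel":[-18.5,35.6,0]},
  ],
  fingers=1,
  force=15,
)

```text
$.increments[3]: bad value
```

servo_tool(
  increments=[
    {"travel":[-42,9,0]},
    {"travel":[-42,9,0]},
    {"travel":[-42,9,0]},
    {"travel":[-42,9,0]},
    {"travel":[-42,9,0]},
    {"travel":[-42,9,0]},
    {"travel":[-42,9,0]},
    {"travel":[-42,9,0]},
    {"travel":[-42,9,0]},
    {"travel":[-42,9,0]},
    {"travel":[-42,9,0]},
    {"travel":[-42,9,0]},
  ],
)

```text
$.increments[0]: bad value
```

servo_tool(
  increments=[
    {"travel":[0,0,-35],"angular":[0,0,-0.126]},
    {"travel":[0,0,-35],"angular":[0,0,-0.126]},
    {"travel":[0,0,-30],"angular":[0,0,-0.126]},
    {"travel":[-18.5,35.6,0],"angular":[0,0,0]},
    {"travel":[-18.5,35.6,0],"angular":[0,0,0]},
    {"travel":[-18.5,35.6,0],"angular":[0,0,0]},
    {"travel":[-18.5,35.6,0],"angular":[0,0,0]},
    {"travel":[-18.5,35.6,0],"angular":[0,0,0]},
    {"travel":[-18.5,35.6,0],"angular":[0,0,0]},
    {"travel":[-18.5,35.6,0],"angular":[0,0,0]},
    {"travel":[-18.5,35.6,0],"angular":[0,0,0]},
  ],
  fingers=1,
  force=15,
)

```text
time_s: 2.3
position: [0.4514, 0.4999, 0.5047]
ee_rot: [0.656, 0.755, 0.0, -0.0]
ft_force: [-0.3, 0.3, 0.0]
finger_gap: 0.0877
```

servo_tool(
  increments=[
    {"travel":[-42,9,0],"angular":[0,0,0]},
    {"travel":[-42,9,0],"angular":[0,0,0]},
    {"travel":[-42,9,0],"angular":[0,0,0]},
    {"travel":[-42,9,0],"angular":[0,0,0]},
    {"travel":[-42,9,0],"angular":[0,0,0]},
    {"travel":[-42,9,0],"angular":[0,0,0]},
    {"travel":[-42,9,0],"angular":[0,0,0]},
    {"travel":[-42,9,0],"angular":[0,0,0]},
    {"travel":[-42,9,0],"angular":[0,0,0]},
    {"travel":[-42,9,0],"angular":[0,0,0]},
    {"travel":[-42,9,0],"angular":[0,0,0]},
    {"travel":[-42,9,0],"angular":[0,0,0]},
  ],
)

```text
time_s: 3.5
position: [0.6276, 0.0149, 0.5048]
ee_rot: [0.656, 0.755, 0.0, 0.0]
ft_force: [0.2, -0.1, -0.3]
finger_gap: 0.0878
```

servo_tool(
  increments=[
    {"travel":[1.5,0,40],"angular":[0,0,0]},
    {"travel":[0,0,40],"angular":[0,0,0]},
    {"travel":[0,0,40],"angular":[0,0,0]},
    {"travel":[0,0,40],"angular":[0,0,0]},
    {"travel":[0,0,35],"angular":[0,0,0]},
    {"travel":[0,0,15],"angular":[0,0,0]},
    {"travel":[0,0,0],"angular":[0,0,0]},
  ],
)

```text
time_s: 4.2
position: [0.6264, 0.0182, 0.2927]
ee_rot: [0.656, 0.755, -0.001, -0.002]
ft_force: [-0.0, -0.7, -0.2]
finger_gap: 0.088
```

```bash
cat > c.py <<'E'
from h import *
import sys
s=shot('side','s1.png');t=shot('top','t1.png');np.set_printoptions(precision=4,suppress=True)
for p,k in ((t,'top'),(s,'side')):
  for n in ('vial','vial_mid'):
    for r in env.tip_of(p,n)[:2]: print(n,k,round(r['score'],2),np.round(r['uv'],1),at_z(p,r['uv'],.0555))
im=s['color'][200:400,200:420,::-1];cv2.imwrite('pics/s1z.png',cv2.resize(im,None,fx=3,fy=3,interpolation=2))
im=t['color'][130:330,200:420,::-1];cv2.imwrite('pics/t1z.png',cv2.resize(im,None,fx=3,fy=3,interpolation=2))
E
python3 c.py
```

```text
vial side 0.56 [320.3 305.6] [0.6011 0.0174 0.0555]
```

View pics/s1z.png

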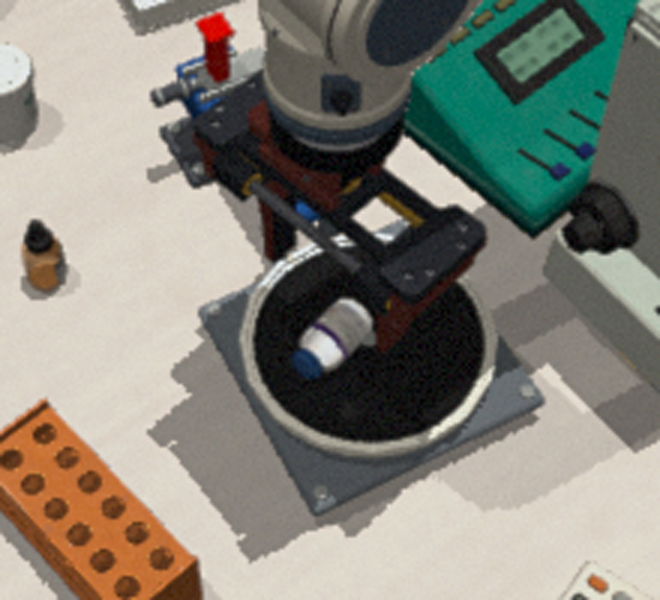

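View pics/t1z.png

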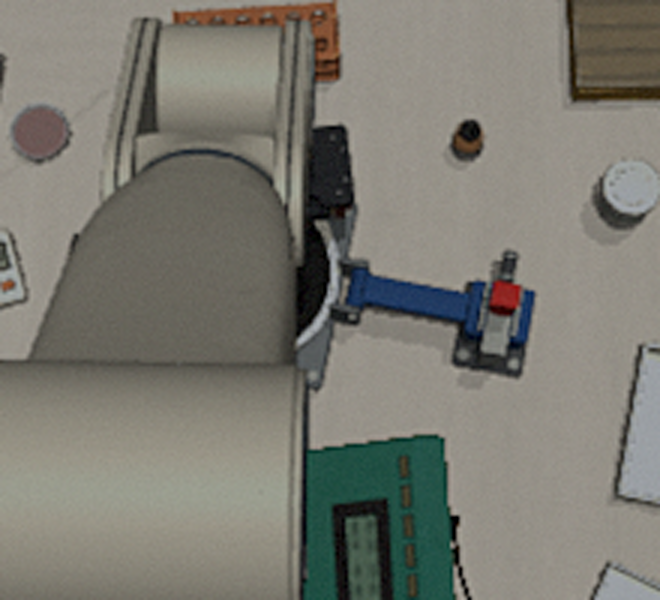

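servo_tool(
  increments=[
    {"travel":[-1,0,20],"angular":[0,0,0]},
    {"travel":[0,0,20],"angular":[0,0,0]},
    {"travel":[0,0,15],"angular":[0,0,0]},
    {"travel":[0,0,10],"angular":[0,0,0]},
    {"travel":[0,0,3],"angular":[0,0,0]},
    {"travel":[0,0,0],"angular":[0,0,0]},
    {"travel":[0,0,0],"angular":[0,0,0]},
  ],
)

```text
time_s: 5.2
position: [0.6275, 0.0172, 0.2273]
ee_rot: [0.656, 0.755, 0.0, 0.0]
ft_force: [0.0, 0.4, 1.3]
finger_gap: 0.0878
```

```bash
sed -i 's/s1/s2/g;s/t1/t2/g' c.py; python3 c.py; python3 -c "
from h import *
print(env.get_obs()['position'])"
```

```text
vial side 0.65 [319.3 304.4] [0.6009 0.014  0.0555]
vial_mid side 0.72 [309.3 315.4] [0.6324 0.0221 0.0555]
[0.62727635 0.0171965  0.22706666]
```

View pics/s2z.png

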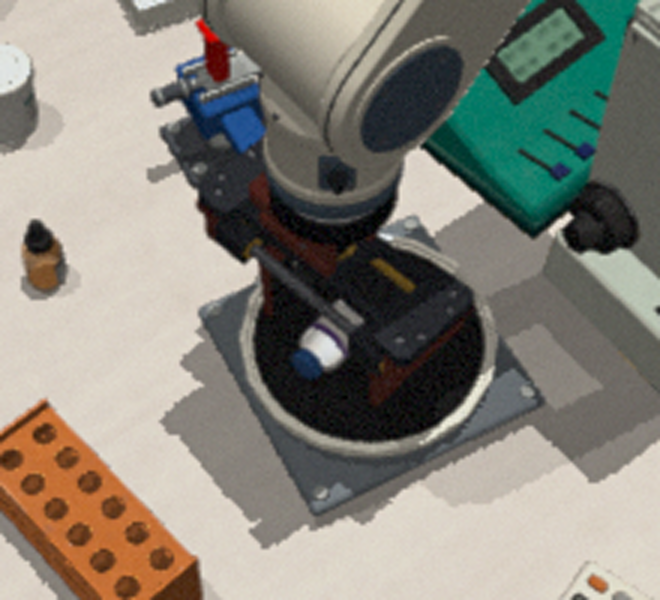

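servo_tool(
  increments=[
    {"travel":[0,0,2],"angular":[0,0,0]},
    {"travel":[0,0,0],"angular":[0,0,0]},
    {"travel":[0,0,0],"angular":[0,0,0]},
    {"travel":[0,0,0],"angular":[0,0,0]},
    {"travel":[0,0,0],"angular":[0,0,0]},
    {"travel":[0,0,0],"angular":[0,0,0]},
  ],
  fingers=0.42,
  force=12,
)

```text
time_s: 6.1
position: [0.6272, 0.0172, 0.2247]
ee_rot: [0.656, 0.755, -0.0, -0.0]
ft_force: [-0.6, 0.2, -0.9]
finger_gap: 0.0435
```

servo_tool(
  increments=[
    {"travel":[0,0,0],"angular":[0,0,0]},
    {"travel":[0,0,0],"angular":[0,0,0]},
    {"travel":[0,0,0],"angular":[0,0,0]},
    {"travel":[0,0,0],"angular":[0,0,0]},
    {"travel":[0,0,0],"angular":[0,0,0]},
    {"travel":[0,0,0],"angular":[0,0,0]},
  ],
  fingers=0,
  force=12,
)

```text
time_s: 6.7
position: [0.6272, 0.0172, 0.2247]
ee_rot: [0.656, 0.755, -0.0, -0.0]
ft_force: [0.2, -0.2, -0.7]
finger_gap: 0.0307
```

servo_tool(
  increments=[
    {"travel":[0,0,0],"angular":[0,0,0]},
    {"travel":[0,0,0],"angular":[0,0,0]},
    {"travel":[0,0,-10],"angular":[0,0,0]},
    {"travel":[0,0,-20],"angular":[0,0,0]},
    {"travel":[0,0,-35],"angular":[0,0,0]},
    {"travel":[0,0,-40],"angular":[0,0,0]},
    {"travel":[0,0,-40],"angular":[0,0,0]},
    {"travel":[0,0,-30],"angular":[0,0,0]},
    {"travel":[0,0,-15],"angular":[0,0,0]},
    {"travel":[0,0,0],"angular":[0,0,0]},
  ],
  fingers=0,
  force=18,
)

```text
time_s: 7.7
position: [0.6275, 0.0172, 0.4173]
ee_rot: [0.656, 0.755, 0.001, 0.002]
ft_force: [-0.2, 0.2, -1.2]
finger_gap: 0.031
```

```bash
cat > d.py <<'E'
from h import *
np.set_printoptions(precision=4,suppress=True)
s=shot('side','s3.png');t=shot('top','t3.png')
for p,k in ((t,'top'),(s,'side')):
    for r in env.tip_of(p,'tray')[:2]: print(k,round(r['score'],2),at_z(p,r['uv'],0))
im=s['color'];cv2.imwrite('pics/s3z.png',cv2.resize(im[100:400,200:440,::-1],None,fx=2,fy=2))
# tray rect at wall top, top view
g=t['color'].astype(int)
m=((g.min(2)>175)).astype(np.uint8)
n,l,st,ce=cv2.connectedComponentsWithStats(m)
for i in range(1,n):
    if st[i,4]>300: 
        ys,xs=np.where(l==i);P=np.array([at_z(t,(x,y),.004)[:2] for x,y in zip(xs,ys)])
        print(ce[i],cv2.minAreaRect((P*1000).astype(np.float32)))
E
python3 d.py
```

```text
top 0.74 [ 0.2975 -0.3248  0.    ]
top 0.62 [ 0.478 -0.38   0.   ]
side 0.91 [ 0.4776 -0.3717 -0.    ]
side 0.86 [ 0.2864 -0.3201 -0.    ]
```

View pics/s3z.png

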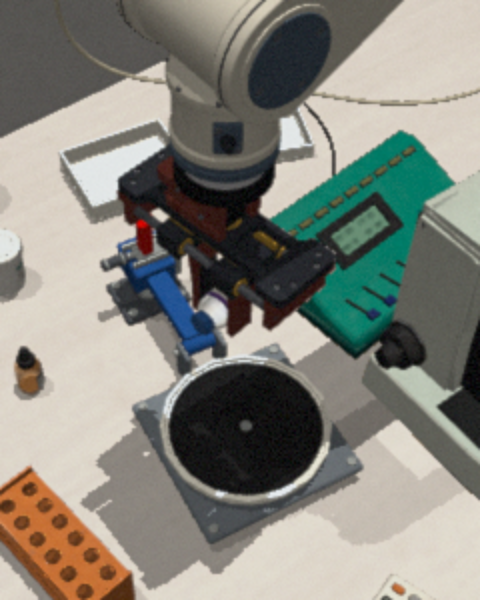

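servo_tool(
  increments=[
    {"travel":[0,0,0],"angular":[0,0,0.099]},
    {"travel":[0,0,0],"angular":[0,0,0.099]},
    {"travel":[0,0,0],"angular":[0,0,0.099]},
    {"travel":[-20,-4,0],"angular":[0,0,0]},
    {"travel":[-49,-10,0],"angular":[0,0,0]},
    {"travel":[-49,-10,0],"angular":[0,0,0]},
    {"travel":[-49,-10,0],"angular":[0,0,0]},
    {"travel":[-49,-10,0],"angular":[0,0,0]},
    {"travel":[-49,-10,0],"angular":[0,0,0]},
    {"travel":[-49,-10,0],"angular":[0,0,0]},
    {"travel":[-49,-10,0],"angular":[0,0,0]},
    {"travel":[-49,-10,0],"angular":[0,0,0]},
  ],
)

```text
time_s: 9.1
position: [0.4786, -0.3782, 0.4127]
ee_rot: [0.76, 0.65, -0.0, -0.002]
ft_force: [0.5, 0.0, 0.1]
finger_gap: 0.0312
```

servo_tool(
  increments=[
    {"travel":[0,0,20],"angular":[0,0,0]},
    {"travel":[0,0,40],"angular":[0,0,0]},
    {"travel":[0,0,40],"angular":[0,0,0]},
    {"travel":[0,0,30],"angular":[0,0,0]},
    {"travel":[0,0,20],"angular":[0,0,0]},
    {"travel":[0,0,0],"angular":[0,0,0]},
  ],
)

```text
time_s: 9.7
position: [0.4784, -0.3754, 0.2599]
ee_rot: [0.76, 0.65, -0.001, -0.004]
ft_force: [-0.5, 0.1, 0.2]
finger_gap: 0.031
```

```bash
sed -i 's/s3/s4/g;s/t3/t4/g;s/100:400,200:440/100:300,150:440/' d.py; python3 d.py
```

```text
side 0.9 [ 0.4786 -0.3743  0.    ]
side 0.63 [ 0.2953 -0.3187  0.    ]
```

View pics/s4z.png

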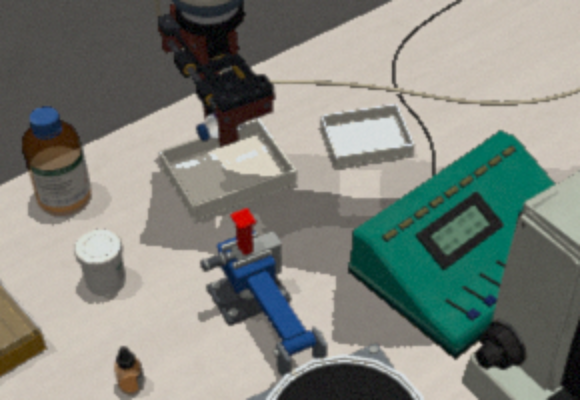

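View pics/t4.png

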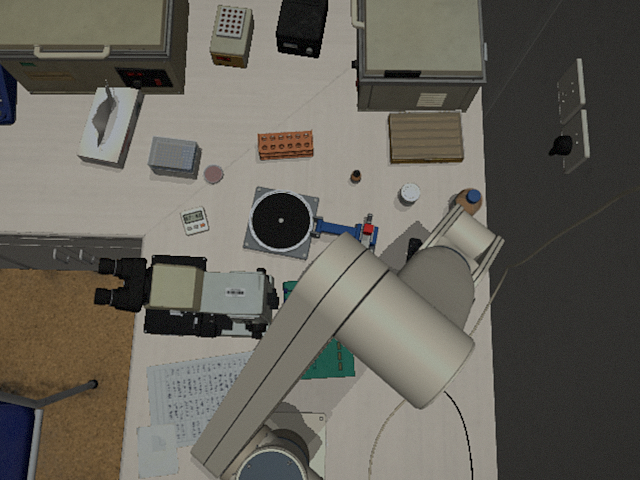

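servo_tool(
  increments=[
    {"travel":[-1,0,20],"angular":[0,0,0]},
    {"travel":[0,0,20],"angular":[0,0,0]},
    {"travel":[0,0,15],"angular":[0,0,0]},
    {"travel":[0,0,8],"angular":[0,0,0]},
    {"travel":[0,0,4],"angular":[0,0,0]},
    {"travel":[0,0,0],"angular":[0,0,0]},
    {"travel":[0,0,0],"angular":[0,0,0]},
  ],
)

```text
time_s: 10.6
position: [0.48, -0.3778, 0.1983]
ee_rot: [0.76, 0.65, 0.0, 0.001]
ft_force: [-0.4, -0.2, 0.2]
finger_gap: 0.0315
```

servo_tool(
  increments=[
    {"travel":[0,0,4],"angular":[0,0,0]},
    {"travel":[0,0,3],"angular":[0,0,0]},
    {"travel":[0,0,2],"angular":[0,0,0]},
    {"travel":[0,0,0],"angular":[0,0,0]},
    {"travel":[0,0,0],"angular":[0,0,0]},
    {"travel":[0,0,0],"angular":[0,0,0]},
  ],
)

```text
time_s: 11.2
position: [0.4797, -0.3775, 0.1886]
ee_rot: [0.76, 0.65, -0.0, -0.0]
ft_force: [0.9, 0.7, -0.7]
finger_gap: 0.0306
```

servo_tool(
  increments=[
    {"travel":[0,0,1],"angular":[0,0,0]},
    {"travel":[0,0,0],"angular":[0,0,0]},
    {"travel":[0,0,0],"angular":[0,0,0]},
  ],
)

```text
time_s: 11.5
position: [0.4798, -0.3776, 0.1884]
ee_rot: [0.76, 0.65, -0.0, 0.0]
ft_force: [-2.5, 2.2, 7.0]
finger_gap: 0.0309
```

```bash
python3 - <<'E'
from h import *
s=shot('side','s5.png')
for n in('vial','vial_mid'):
  for r in env.tip_of(s,n)[:2]: print(n,r,at_z(s,r['uv'],.0195))
cv2.imwrite('pics/s5z.png',cv2.resize(s['color'][130:230,200:330,::-1],None,fx=5,fy=5,interpolation=2))
print(env.get_obs()['ft_force'],env.get_obs()['position'])
E
```

```text
vial {'uv': [271.1, 177.7], 'score': 0.51} [ 0.44781723 -0.37561349  0.0195    ]
vial_mid {'uv': [259.0, 182.7], 'score': 0.43} [ 0.48231378 -0.37905585  0.0195    ]
[-1.94698161  1.32427072  6.86017912] [ 0.47976184 -0.37759347  0.18846141]
```

View pics/s5z.png

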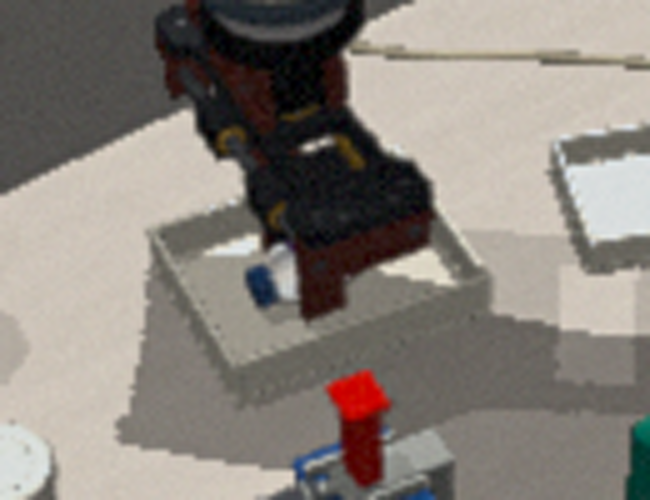

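servo_tool(
  increments=[
    {"travel":[0,0,0],"angular":[0,0,0]},
    {"travel":[0,0,0],"angular":[0,0,0]},
    {"travel":[0,0,0],"angular":[0,0,0]},
    {"travel":[0,0,0],"angular":[0,0,0]},
    {"travel":[0,0,-5],"angular":[0,0,0]},
    {"travel":[0,0,-15],"angular":[0,0,0]},
    {"travel":[0,0,-30],"angular":[0,0,0]},
    {"travel":[0,0,-40],"angular":[0,0,0]},
    {"travel":[0,0,-40],"angular":[0,0,0]},
    {"travel":[0,0,-20],"angular":[0,0,0]},
  ],
  fingers=0.55,
)

```text
time_s: 12.65
position: [0.4803, -0.378, 0.3427]
ee_rot: [0.76, 0.65, 0.001, 0.003]
ft_force: [0.3, -1.1, 0.6]
finger_gap: 0.0478
```

```bash
python3 - <<'E'
from h import *
s=shot('side','s6.png')
for n in('vial','vial_mid'):
  for r in env.tip_of(s,n)[:2]: print(n,r,at_z(s,r['uv'],.0195))
cv2.imwrite('pics/s6z.png',cv2.resize(s['color'][100:300,180:380,::-1],None,fx=3,fy=3,interpolation=2))
o=env.get_obs();print(o['ft_force'],o['position'],o['q'])
E
```

```text
vial {'uv': [272.2, 177.9], 'score': 0.49} [ 0.44602132 -0.37334287  0.0195    ]
vial {'uv': [271.3, 218.8], 'score': 0.45} [ 0.52768301 -0.26063249  0.0195    ]
vial_mid {'uv': [260.8, 184.2], 'score': 0.53} [ 0.48174555 -0.3719097   0.0195    ]
[-0.30604853  1.30854207 -0.17888731] [ 0.4799956  -0.37775829  0.34009246] [-6.86248271e-01  4.79776508e-01  1.70921979e+00 -5.97634457e-06
  9.48326250e-01 -2.10022983e+00]
```

View pics/s6z.png

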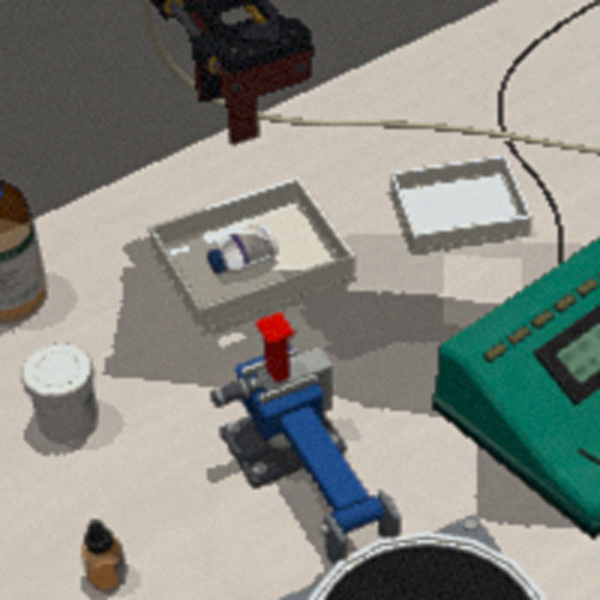

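servo_tool(
  increments=[
    {"travel":[0,0,-10],"angular":[0,0,0.1437]},
    {"travel":[0,0,-10],"angular":[0,0,0.1437]},
    {"travel":[0,0,-10],"angular":[0,0,0.1437]},
    {"travel":[0,0,-10],"angular":[0,0,0.1437]},
    {"travel":[0,0,-10],"angular":[0,0,0.1437]},
    {"travel":[0,0,-10],"angular":[0,0,0.1437]},
    {"travel":[0,0,0],"angular":[0,0,0.1437]},
    {"travel":[0,0,0],"angular":[0,0,0.1437]},
    {"travel":[0,0,0],"angular":[0,0,0.1437]},
    {"travel":[0,0,0],"angular":[0,0,0.1437]},
    {"travel":[0,0,0],"angular":[0,0,0.1437]},
    {"travel":[0,0,0],"angular":[0,0,0]},
  ],
)

```text
time_s: 14.0
position: [0.4794, -0.3773, 0.3961]
ee_rot: [0.996, -0.084, -0.001, -0.001]
ft_force: [0.1, -0.5, -0.0]
finger_gap: 0.0486
```

```bash
cat > e.py <<'E'
from h import *
import pickle
np.set_printoptions(precision=4,suppress=True)
t,s=pickle.load(open('p.pkl','rb'))
yaw=np.radians(-9.4);R=np.array([[np.cos(yaw),-np.sin(yaw)],[np.sin(yaw),np.cos(yaw)]])
def box(x,y,lx,ly,z0,z1):
    return [[*(R@np.array([a*lx/2,b*ly/2])+[x,y]),z] for a in(-1,1) for b in(-1,1) for z in(z0,z1)]
for p,k in ((t,'t'),(s,'s')):
    im=p['color'].astype(float); w=np.clip((im[:,:,0]-1.6*np.maximum(im[:,:,1],im[:,:,2]))/60,0,1)
    S=8;c=(368,229) if k=='t' else (272,215)
    x0,y0=c[0]-20,c[1]-20; W=np.kron(w[y0:y0+40,x0:x0+40],np.ones((S,S)))
    best=[]
    for x in np.arange(.55,.58,.001):
        for y in np.arange(-.215,-.185,.001):
            M=np.zeros((40*S,40*S),np.uint8)
            for b in(box(x,y,.022,.024,.125,.131),box(x,y,.014,.020,.08,.125)):
                q=np.array([(proj(p,v)-[x0-.5,y0-.5])*S for v in b]);cv2.fillConvexPoly(M,cv2.convexHull(q.astype(np.int32)),1)
            best.append(((np.minimum(M,W).sum()/np.maximum(M,W).sum()),x,y))
    best.sort(reverse=True);print(k,np.array(best[:4]))
print(env.get_obs()['position'])
E
python3 e.py
```

```text
t [[ 0.7248  0.566  -0.203 ]
 [ 0.722   0.565  -0.203 ]
 [ 0.7215  0.565  -0.202 ]
 [ 0.7197  0.566  -0.202 ]]
s [[ 0.6892  0.565  -0.201 ]
 [ 0.6867  0.564  -0.202 ]
 [ 0.686   0.564  -0.201 ]
 [ 0.6858  0.563  -0.199 ]]
[ 0.4794 -0.3773  0.3961]
```

servo_tool(
  increments=[
    {"travel":[11.1,-37.4,0],"angular":[0,0,0]},
    {"travel":[11.1,-37.4,0],"angular":[0,0,0]},
    {"travel":[11.1,-37.4,0],"angular":[0,0,0]},
    {"travel":[11.1,-37.4,0],"angular":[0,0,0]},
    {"travel":[11.1,-37.4,0],"angular":[0,0,0]},
    {"travel":[0,0,20],"angular":[0,0,0]},
    {"travel":[0,0,20],"angular":[0,0,0]},
    {"travel":[0,0,15],"angular":[0,0,0]},
    {"travel":[0,0,0],"angular":[0,0,0]},
    {"travel":[0,0,0],"angular":[0,0,0]},
  ],
  fingers=0.45,
)

```text
time_s: 15.0
position: [0.5654, -0.2027, 0.3423]
ee_rot: [0.997, -0.083, -0.0, -0.0]
ft_force: [-0.2, -0.1, 0.4]
finger_gap: 0.0395
```

```bash
python3 - <<'E'
from h import *
s=shot('side','s7.png')
cv2.imwrite('pics/s7z.png',cv2.resize(s['color'][120:280,190:370,::-1],None,fx=3.5,fy=3.5,interpolation=2))
o=env.get_obs();print(o['ft_force'],o['position'],o['q'])
E
```

```text
[ 0.80184138 -0.5257912   0.26791361] [ 0.56564856 -0.20276275  0.34303365] [-3.63994829e-01  4.63420509e-01  1.72912768e+00 -1.46735162e-05
  9.48671380e-01 -1.97767348e-01]
```

View pics/s7z.png

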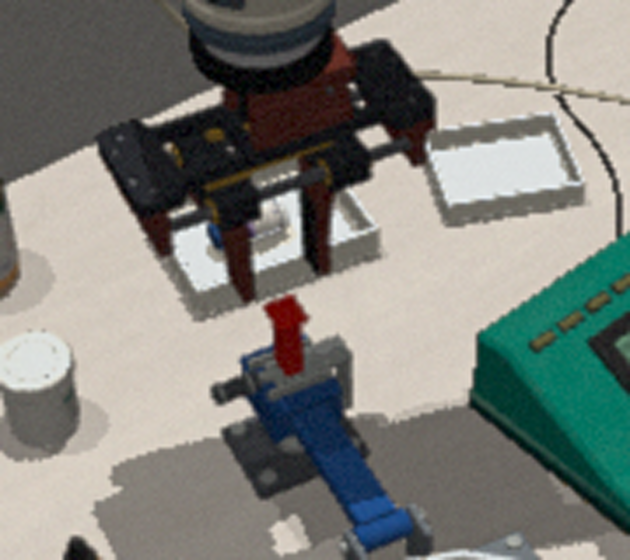

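servo_tool(
  increments=[
    {"travel":[0,0,15],"angular":[0,0,0]},
    {"travel":[0,0,20],"angular":[0,0,0]},
    {"travel":[0,0,15],"angular":[0,0,0]},
    {"travel":[0,0,12],"angular":[0,0,0]},
    {"travel":[0,0,6],"angular":[0,0,0]},
    {"travel":[0,0,2],"angular":[0,0,0]},
    {"travel":[0,0,0],"angular":[0,0,0]},
    {"travel":[0,0,0],"angular":[0,0,0]},
  ],
  fingers=0.45,
)

```text
time_s: 15.85
position: [0.5658, -0.2024, 0.2733]
ee_rot: [0.997, -0.083, 0.001, 0.0]
ft_force: [0.5, -0.1, 0.8]
finger_gap: 0.0397
```

```bash
python3 - <<'E'
from h import *
s=shot('side','s8.png');t=shot('top','t8.png')
cv2.imwrite('pics/s8z.png',cv2.resize(s['color'][120:280,190:370,::-1],None,fx=3.5,fy=3.5,interpolation=2))
o=env.get_obs();print(o['ft_force'],o['position'],o['finger_gap'])
E
```

```text
[0.76378098 0.46880425 0.83526131] [ 0.56575697 -0.20244096  0.27334259] 0.039841186924993006
```

View pics/s8z.png

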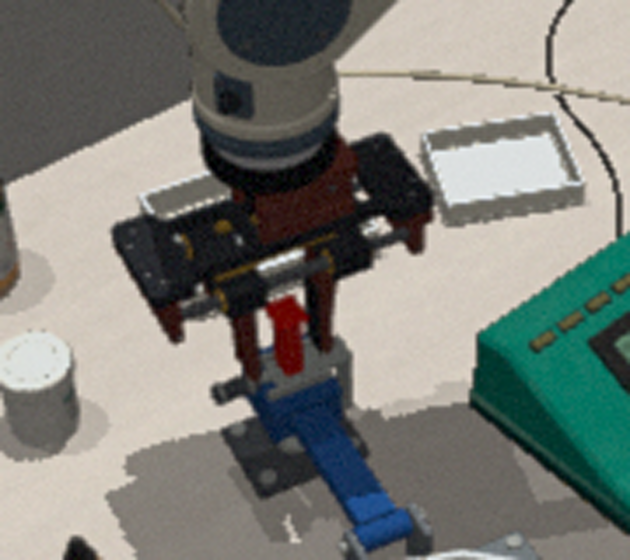

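servo_tool(
  increments=[
    {"travel":[0,0,1.5],"angular":[0,0,0]},
    {"travel":[0,0,0],"angular":[0,0,0]},
    {"travel":[0,0,0],"angular":[0,0,0]},
    {"travel":[0,0,0],"angular":[0,0,0]},
    {"travel":[0,0,0],"angular":[0,0,0]},
    {"travel":[0,0,0],"angular":[0,0,0]},
    {"travel":[0,0,0],"angular":[0,0,0]},
  ],
  fingers=0,
  force=25,
)

```text
time_s: 16.65
position: [0.5642, -0.2022, 0.2712]
ee_rot: [0.997, -0.083, -0.002, -0.0]
ft_force: [-6.1, 1.3, 5.3]
finger_gap: 0.022
```

```bash
python3 - <<'E'
from h import *
s=shot('side','s9.png')
cv2.imwrite('pics/s9z.png',cv2.resize(s['color'][170:250,230:320,::-1],None,fx=7,fy=7,interpolation=2))
o=env.get_obs();print(o['ft_force'],o['position'],o['finger_gap'],o['moment'])
E
```

```text
[-7.12794809  1.27614398  5.77710061] [ 0.56420476 -0.20215887  0.27113881] 0.021585284847675374 [ 0.01708454  1.13689932 -0.02144534]
```

View pics/s9z.png

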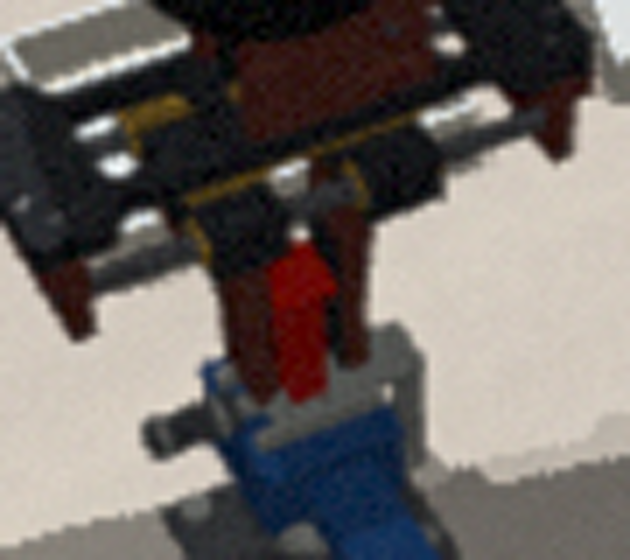

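servo_tool(
  increments=[
    {"travel":[0,0,0],"angular":[0,0,0]},
    {"travel":[0,0,0],"angular":[0,0,0]},
    {"travel":[0,0,0],"angular":[0,0,0]},
    {"travel":[-2,0,0],"angular":[0,0,0]},
    {"travel":[0,0,0],"angular":[0,0,0]},
    {"travel":[0,0,0],"angular":[0,0,0]},
  ],
  fingers=0.33,
)

```text
time_s: 17.3
position: [0.5635, -0.202, 0.2712]
ee_rot: [0.997, -0.083, 0.0, 0.0]
ft_force: [-0.4, -0.5, 0.2]
finger_gap: 0.0288
```

Now free of contact. Lower about 2.5 mm, watch force.

servo_tool(
  increments=[
    {"travel":[0,0,1.5],"angular":[0,0,0]},
    {"travel":[0,0,1],"angular":[0,0,0]},
    {"travel":[0,0,0],"angular":[0,0,0]},
    {"travel":[0,0,0],"angular":[0,0,0]},
  ],
  fingers=0.33,
)

```text
time_s: 17.7
position: [0.5635, -0.202, 0.2686]
ee_rot: [0.997, -0.083, -0.0, -0.0]
ft_force: [0.4, 0.4, 0.1]
finger_gap: 0.0289
```

servo_tool(
  increments=[
    {"travel":[0,0,0],"angular":[0,0,0]},
    {"travel":[0,0,0],"angular":[0,0,0]},
    {"travel":[0,0,0],"angular":[0,0,0]},
    {"travel":[0,0,0],"angular":[0,0,0]},
    {"travel":[0,0,0],"angular":[0,0,0]},
  ],
  fingers=0,
  force=15,
)

```text
time_s: 18.2
position: [0.5634, -0.202, 0.2687]
ee_rot: [0.997, -0.083, -0.0, -0.0]
ft_force: [-2.1, 1.1, 1.1]
finger_gap: 0.0216
```

servo_tool(
  increments=[
    {"travel":[0,0,0],"angular":[0,0,0]},
    {"travel":[0,0,0],"angular":[0,0,0]},
    {"travel":[0,0,0],"angular":[0,0,0]},
  ],
  force=15,
)

```text
time_s: 18.5
position: [0.5634, -0.202, 0.2686]
ee_rot: [0.997, -0.083, -0.0, -0.0]
ft_force: [-2.0, 0.4, 2.0]
finger_gap: 0.022
```

```bash
python3 - <<'E'
from h import *
s=shot('side','s10.png');t=shot('top','t10.png')
cv2.imwrite('pics/s10z.png',cv2.resize(s['color'][180:250,230:310,::-1],None,fx=8,fy=8,interpolation=2))
cv2.imwrite('pics/t10z.png',cv2.resize(t['color'][160:280,320:440,::-1],None,fx=5,fy=5,interpolation=2))
o=env.get_obs();print(o['ft_force'],o['position'],o['finger_gap'],o['moment'])
E
```

```text
[-3.2124537   0.64456416  2.34031518] [ 0.56343001 -0.20200056  0.26865616] 0.021479437545950848 [-0.0320596   0.46115735  0.06173408]
```

View pics/s10z.png

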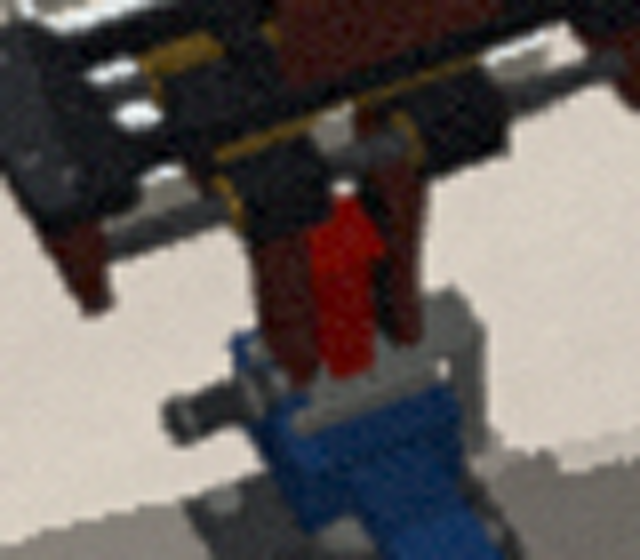

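View pics/t10z.png

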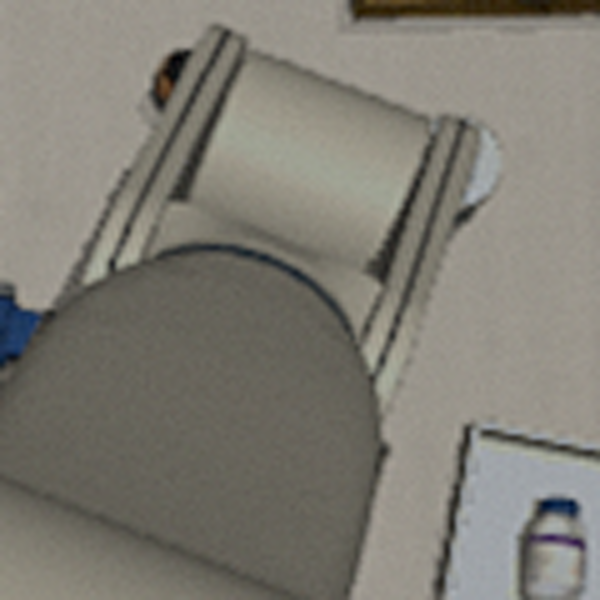

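servo_tool(
  increments=[
    {"travel":[0,0,0],"angular":[0,0,0]},
    {"travel":[0,0,0],"angular":[0,0,0]},
    {"travel":[-1,0,-6],"angular":[0,0,0]},
    {"travel":[0,0,-7],"angular":[0,0,0]},
    {"travel":[0,0,-5],"angular":[0,0,0]},
    {"travel":[0,0,0],"angular":[0,0,0]},
  ],
  fingers=0.33,
)

```text
time_s: 19.2
position: [0.563, -0.202, 0.2879]
ee_rot: [0.997, -0.083, 0.001, 0.0]
ft_force: [0.2, -0.5, -0.2]
finger_gap: 0.0291
```

servo_tool(
  increments=[
    {"travel":[0,0,0],"angular":[0,0,0]},
    {"travel":[0,0,0],"angular":[0,0,0]},
    {"travel":[0,0,0],"angular":[0,0,0]},
    {"travel":[0,0,0],"angular":[0,0,0]},
    {"travel":[0,0,0],"angular":[0,0,0]},
    {"travel":[0,0,0],"angular":[0,0,0]},
  ],
  fingers=0,
  force=40,
)

```text
time_s: 19.8
position: [0.5629, -0.2019, 0.2869]
ee_rot: [0.997, -0.083, 0.001, 0.0]
ft_force: [3.4, -0.4, 2.1]
finger_gap: 0.0214
```

```bash
python3 - <<'E'
from h import *
s=shot('side','s11.png')
cv2.imwrite('pics/s11z.png',cv2.resize(s['color'][170:250,230:310,::-1],None,fx=7,fy=7,interpolation=2))
o=env.get_obs();print(o['ft_force'],o['position'],o['finger_gap'],o['moment'])
E
```

```text
[ 2.85434172 -0.42647468  3.50579147] [ 0.56287421 -0.20192544  0.28690809] 0.02148958642167949 [-0.11682673 -0.45772156  0.00291503]
```

View pics/s11z.png

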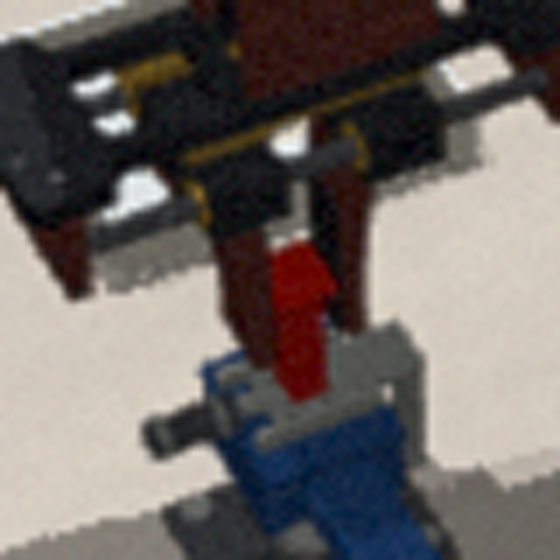

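servo_tool(
  increments=[
    {"travel":[-3,0,0],"angular":[0,0,0]},
    {"travel":[-3,0,0],"angular":[0,0,0]},
    {"travel":[-3,0,0],"angular":[0,0,0]},
    {"travel":[-3,0,0],"angular":[0,0,0]},
    {"travel":[-3,0,0],"angular":[0,0,0]},
    {"travel":[-1,0,0],"angular":[0,0,0]},
    {"travel":[0,0,0],"angular":[0,0,0]},
    {"travel":[0,0,0],"angular":[0,0,0]},
  ],
)

```text
time_s: 20.65
position: [0.5474, -0.1993, 0.2869]
ee_rot: [0.997, -0.083, 0.001, 0.0]
ft_force: [7.8, -0.8, -0.8]
finger_gap: 0.0214
```

```bash
python3 - <<'E'
from h import *
s=shot('side','s12.png')
cv2.imwrite('pics/s12z.png',cv2.resize(s['color'][170:250,230:310,::-1],None,fx=7,fy=7,interpolation=2))
o=env.get_obs();print(o['ft_force'],o['position'],o['finger_gap'],o['moment'],o['ee_rot'])
E
```

```text
[ 8.36009056  0.45514629 -1.04546231] [ 0.54743349 -0.19933927  0.28694968] 0.021043210629130237 [-0.16508598 -1.20589051 -0.05385092] [ 9.96523867e-01 -8.32939354e-02  1.49060714e-03  2.84273739e-04]
```

View pics/s12z.png

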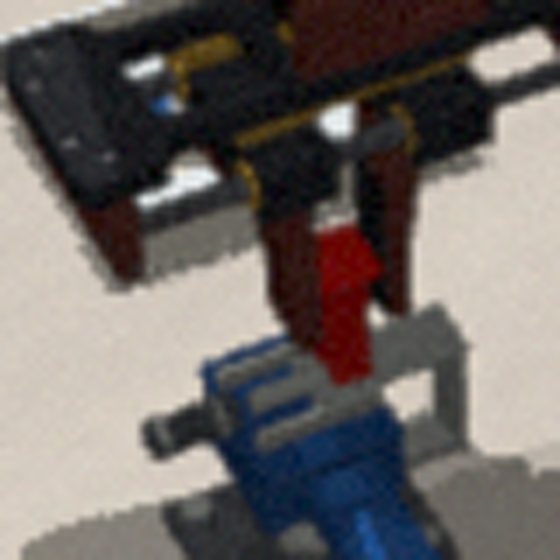

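servo_tool(
  increments=[
    {"travel":[0,-3.5,-1.85],"angular":[-0.015,0,0]},
    {"travel":[0,-7,-3.65],"angular":[-0.03,0,0]},
    {"travel":[0,-7,-3.65],"angular":[-0.03,0,0]},
    {"travel":[0,-7,-3.65],"angular":[-0.03,0,0]},
    {"travel":[0,-3.5,-1.85],"angular":[-0.015,0,0]},
    {"travel":[0,0,0],"angular":[0,0,0]},
  ],
)

```text
time_s: 21.3
position: [0.5523, -0.1708, 0.3004]
ee_rot: [0.995, -0.082, -0.003, 0.06]
ft_force: [7.6, -2.7, -1.3]
finger_gap: 0.0214
```

```bash
python3 - <<'E'
from h import *
s=shot('side','s13.png')
cv2.imwrite('pics/s13z.png',cv2.resize(s['color'][150:300,220:370,::-1],None,fx=4,fy=4,interpolation=2))
o=env.get_obs();print(o['ft_force'],o['position'],o['finger_gap'],o['moment'],o['ee_rot'],o['q'])
E
```

```text
[ 7.45364909 -2.40789893 -2.18850031] [ 0.55222202 -0.17093603  0.30025148] 0.021183973116202334 [-0.31578838 -1.20270641  0.13938778] [ 0.9947515  -0.08261561 -0.00348183  0.06026603] [-0.29447772  0.49300158  1.8089668  -0.16244702  0.82762262 -0.01942486]
```

View pics/s13z.png

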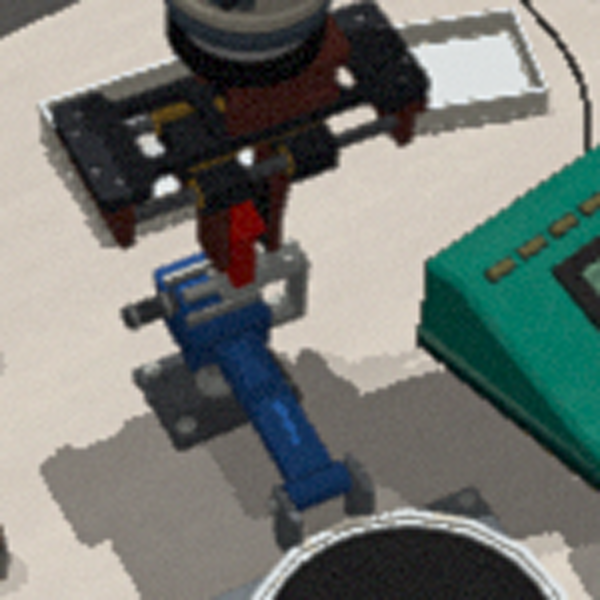

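servo_tool(
  increments=[
    {"travel":[0,-3.5,-1.85],"angular":[-0.015,0,0]},
    {"travel":[0,-7,-3.65],"angular":[-0.03,0,0]},
    {"travel":[0,-7,-3.65],"angular":[-0.03,0,0]},
    {"travel":[0,-7,-3.65],"angular":[-0.03,0,0]},
    {"travel":[0,-7,-3.65],"angular":[-0.03,0,0]},
    {"travel":[0,-7,-3.65],"angular":[-0.03,0,0]},
    {"travel":[0,-3.5,-1.85],"angular":[-0.015,0,0]},
    {"travel":[0,0,0],"angular":[0,0,0]},
  ],
)

```text
time_s: 22.15
position: [0.5598, -0.1259, 0.3136]
ee_rot: [0.985, -0.081, -0.011, 0.15]
ft_force: [7.2, -3.5, -1.3]
finger_gap: 0.0215
```

servo_tool(
  increments=[
    {"travel":[0,-3.5,-1.85],"angular":[-0.015,0,0]},
    {"travel":[0,-7,-3.65],"angular":[-0.03,0,0]},
    {"travel":[0,-7,-3.65],"angular":[-0.03,0,0]},
    {"travel":[0,-7,-3.65],"angular":[-0.03,0,0]},
    {"travel":[0,-7,-3.65],"angular":[-0.03,0,0]},
    {"travel":[0,-3.5,-1.85],"angular":[-0.015,0,0]},
    {"travel":[0,0,0],"angular":[0,0,0]},
    {"travel":[0,0,0],"angular":[0,0,0]},
  ],
)

```text
time_s: 22.95
position: [0.5662, -0.0877, 0.3182]
ee_rot: [0.971, -0.08, -0.017, 0.223]
ft_force: [7.3, -3.3, -0.9]
finger_gap: 0.022
```

```bash
python3 - <<'E'
from h import *
np.set_printoptions(precision=4,suppress=True)
s=shot('side','s14.png');t=shot('top','t14.png')
cv2.imwrite('pics/s14z.png',cv2.resize(s['color'][150:300,200:370,::-1],None,fx=4,fy=4,interpolation=2))
o=env.get_obs();print(o['ft_force'],o['position'],o['finger_gap'],o['moment'],o['ee_rot'],o['time_s'])
from scipy.spatial.transform import Rotation as R
print(R.from_quat(o['ee_rot']).as_matrix(), o['position']+R.from_quat(o['ee_rot']).as_matrix()@[0,0,.163])
yaw=np.radians(-9.4);c=np.array([.602,.024]);ux=np.array([np.cos(yaw),np.sin(yaw)]);uy=np.array([-ux[1],ux[0]])
for n in('coupler_top','latch_grip'):
  for r in env.tip_of(s,n)[:2]:
    # intersect ray with unit plane x=0
    T=np.array(s['cam_to_world']);d=T[:3,:3]@np.linalg.solve(np.array(s['K']),[*r['uv'],1.]);oo=T[:3,3]
    x0=-.0156 if n=='latch_grip' else 0
    k=(x0-(oo[:2]-c)@ux)/(d[:2]@ux);P=oo+k*d
    print(n,r['score'],r['uv'],'unit y',(P[:2]-c)@uy,'z',P[2])
E
```

```text
[ 7.564  -2.884  -0.6291] [ 0.5661 -0.0878  0.3181] 0.021298536270969996 [-0.0438 -1.137   0.5395] [ 0.9714 -0.0805 -0.0173  0.2226] 23.05
[[ 0.9864 -0.1487 -0.0695]
 [-0.1641 -0.8879 -0.4297]
 [ 0.0022  0.4353 -0.9003]] [ 0.5548 -0.1578  0.1714]
coupler_top 0.93 [276.4, 216.4] unit y -0.1996825639530122 z 0.13207457633455066
coupler_top 0.61 [260.6, 190.0] unit y -0.2762908617327838 z 0.14191132955122143
latch_grip 0.49 [284.5, 209.4] unit y -0.1917725738799053 z 0.1530936826191045
latch_grip 0.34 [333.3, 440.7] unit y 0.0679868339451981 z -0.5479114771936828
```

View pics/s14z.png

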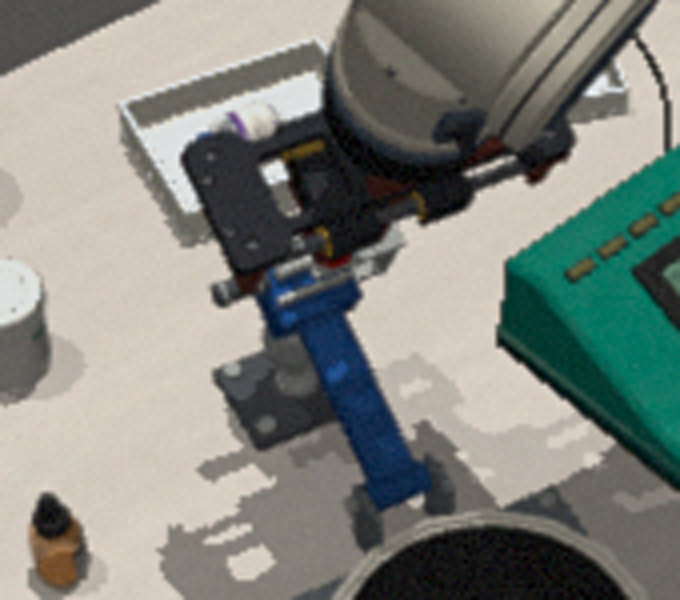

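View pics/t14.png

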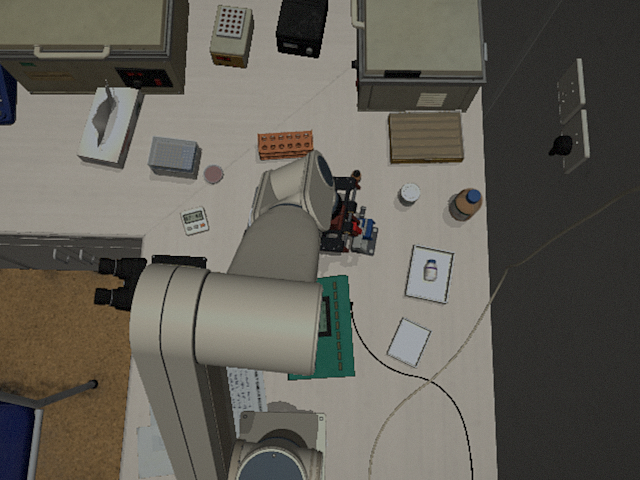

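servo_tool(
  increments=[
    {"travel":[0,0,0],"angular":[0,0,0]},
    {"travel":[0,0,0],"angular":[0,0,0]},
    {"travel":[0,0,0],"angular":[0,0,0]},
    {"travel":[0,0,0],"angular":[0,0,0]},
    {"travel":[0,0,0],"angular":[0,0,0]},
    {"travel":[0,0,0],"angular":[0,0,0]},
  ],
)

```text
time_s: 23.75
position: [0.5661, -0.0878, 0.3181]
ee_rot: [0.971, -0.081, -0.017, 0.223]
ft_force: [7.6, -2.3, -1.6]
finger_gap: 0.0215
```

```bash
python3 - <<'E'
from h import *
s=shot('side','s15.png')
print([ (r['score'],r['uv']) for r in env.tip_of(s,'coupler_top')[:1]])
o=env.get_obs();print(o['ft_force'],o['position'],o['finger_gap'],o['time_s'])
print(cv2.absdiff(s['color'],cv2.imread('pics/s14.png')[:,:,::-1])[150:300,200:370].mean())
print(env.hand_in())
E
```

```text
[(0.91, [279.6, 213.9])]
[ 8.03356392 -1.66816086 -2.07024207] [ 0.56614831 -0.08782714  0.31810347] 0.02132367497252197 23.85
2.924078431372549
the job is handed in; nothing more can be done
None
```

I did the whole job in the order asked and handed it in at 23.85 s, with the gripper still holding the drawbar raised. The hand-in gave no verdict.

**Vial:** I picked it off the turntable, set it down in the larger white tray and let go. It still lay in the tray in the pictures taken just before handing in.

**Latch:** I pulled the red grip about 15.6 mm with the drawbar still down. The force read about 8 N, which matches the spring.

**Drawbar:** I lifted it about 0.45 rad about its hinge. That puts the coupler about 52 mm above where it lay, and one picture measured roughly 58 mm. The arm pose and grip did not change over a 0.6 s hold before I handed in.

**Grip differs from the plan:** The fingers could not close on the 14 mm stem because they met the 22 mm head first, so I hold the grip by its head at 40 N. It did not slip (21.3 mm finger opening at the end).

**Other things:** The jar, dropper bottle and dish looked unmoved in the final views. No wrist force I read went above about 10 N.

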